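# Index the sample carousel to the sampling mast

### The job

Bring the amber sample bottle round to the tall sampling mast: pull up the spring plunger of the carousel, swing the turntable one station so that the bottle comes beside the mast, and let the plunger snap fully home in the next slot so that the turntable is locked there. The bottle and the two jars must ride along standing upright on the turntable, and everything else on the bench stays where it is.

Things in the scene. Friction and masses are not known exactly. Their poses are not given: they have to be found in the camera images.
- carousel: fixed base of the sample carousel: a cream drum 316 mm across, 36 mm tall. Origin: on the turntable's upright axis, at bench height. Its -x axis points to where the plunger stands at the start, roughly towards the robot. Its steel index track, hidden under the turntable, has three slots: the middle one (start) and one to each side, 0.63 to 0.94 rad (36 to 54 degrees) from the middle one
- carousel_axis (a point): point on the turntable's axis of rotation, 70 mm above the bench, level with the disc's upper face
- turntable (a joint): turntable angle (rad): 0 in the middle slot (start), counter-clockwise from above positive, end stops at +-1.0. An aluminium disc 330 mm across, 10 mm thick, top 70 mm above the bench; stays where left; loaded 1.6 kg: a bump on starting, then some 3 N of drag at the knob with the pin riding. The side slots were set by hand, anew each time, each side apart, and cannot be seen: feel for them
- plunger (a joint): lift of the spring plunger (m): 0 home, 0.018 fully pulled. The 8 mm pin stands 10 mm deep in a 12 mm slot and blocks the turntable until lifted 10 mm; between slots it rides on the flat track at about 0.0095 and, if not held up, snaps to 0 over a slot. Needs 7 N to leave home, 10 N at 10 mm, 12 N fully pulled. Moves straight up and down only, goes down by itself when let go
- plunger_knob (a point): middle of the plunger's knob: a black upright round grip, 36 mm in diameter and 36 mm tall, this point 18 mm below its top; 110 mm above the bench when home, on a circle of 140 mm radius about the turntable's axis, travelling round with it. Below it a steel lug, 46 mm square, at most 86 mm above the bench
- bottle_seat (a point): centre of the round black rubber seat (72 mm across) on the turntable's upper face under the sample bottle, 100 mm from the axis, straight across the disc from the plunger
- sample_bottle: amber glass bottle with black cap, 52 mm in diameter, 105 mm tall, 0.18 kg, standing loose on the turntable, straight across from the plunger. Origin: centre of its underside; z up.
- probe_mast: sampling mast, fixed on the bench just outside the disc on the far side: a thin round steel column with a cream head, 240 mm tall, foot 68 mm across. Origin: centre of its foot. It stands 215 mm from the turntable's axis, 45 degrees to one side or the other of where the bottle starts (carousel +x axis); the rinse pot stands on the other side.
- rinse_pot: rinse pot, fixed: a low open white cup, 68 mm in diameter, 60 mm tall, at the other station. Origin: centre of its underside.
- jar_a: low white screw-top jar, 56 mm in diameter, 50 mm tall, standing loose on the turntable, 75 degrees from the bottle (left, +y of the carousel). Origin: centre of its underside; z up.
- jar_b: low white screw-top jar, 56 mm in diameter, 50 mm tall, standing loose on the turntable, 75 degrees from the bottle (right, -y of the carousel). Origin: centre of its underside; z up.
- vial_rack: cream rack with six white vials, 90 x 50 x 60 mm, loose on the bench beside the carousel. Bystander, to be left alone. Origin: centre of its underside.
- beaker: glass beaker, 68 mm in diameter, 70 mm tall, loose on the bench beside the carousel. Bystander, to be left alone. Origin: centre of its underside.
- tip_box: grey tip box, 124 x 89 x 64 mm, loose on the bench. Bystander, to be left alone. Origin: centre of its underside.
- reagent_bottle: white reagent bottle, 80 mm in diameter, 150 mm tall, loose on the bench. Bystander, to be left alone. Origin: centre of its underside.
- screwdriver: black-handled screwdriver, 200 mm long, lying on the bench. Bystander, to be left alone. Origin: centre of its underside.
- weigh_tray: white open tray, 140 x 100 x 30 mm, loose on the bench. Bystander, to be left alone. Origin: centre of its underside.
Things that resemble listed ones, but are neither listed nor needed, are in the scene too. There is more than one size of the probe_mast; the one meant has the size given above. Of the things shaped like the sample_bottle, the amber one is meant.

How it is judged:
On the way, in this order (a step that is already met when the one before it is completed fails the run):
1. the plunger is pulled clear of the middle slot (value of joint plunger above 0.011 m), for 0.1 s.
2. the turntable has carried the bottle part of the way towards the mast (horizontal distance between sample_bottle and probe_mast below 0.14 m), for 0.1 s.
At the end, for the whole second after the job is handed in: The plunger is home (lift under 3 mm) in the slot next to the middle one on the mast's side (turntable turned more than 0.55 rad, bottle's axis within 140 mm of the mast's), the turntable is at rest, and the bottle stands upright on its seat (within 20 mm) (value of joint plunger below 0.003 m and horizontal distance between sample_bottle and probe_mast below 0.14 m and distance between sample_bottle and bottle_seat below 0.02 m and angle between sample_bottle's own z axis and vertical below 0.1 rad and velocity of joint turntable between -0.05 and 0.05 rad/s and (value of joint turntable above 0.55 rad or value of joint turntable below -0.55 rad)); the robot touches nothing.
It fails at once if the bottle or a jar on the turntable tips over or falls off (angle between any of sample_bottle, jar_a, jar_b's own z axis and vertical above 0.35 rad or height (world z) of any of sample_bottle, jar_a, jar_b below 0.05 m).
It fails at once if a thing standing on the bench is pushed more than 30 mm (distance of any of vial_rack, beaker, tip_box, reagent_bottle, screwdriver, weigh_tray from where it was at the start of the episode above 0.03 m).
It also fails if it takes over 45 s, if anything falls off the work surface, if the arm or the gripper's body presses on something with over 40 N, if the wrist force passes 120 N, or if a joint passes its speed limit or range.

### The arm

A 6-joint arm with a two-finger parallel gripper is mounted at the origin on the work surface. World frame = base frame: x ahead of the robot, y to its left, z up, the work surface at z = 0. Lengths are in m, angles in rad, forces in N, time in s.
With the tool pointing down it reaches from about 0.25 to 0.775 m from the base axis. Payload 4 kg.
Tool frame: the origin (TCP) lies at the very end of the fingers, on their centre line; the grasp point (between the pads) lies 19 mm behind it; x points along the fingers, y is the direction in which the jaws open and shut, and the axes are right-handed (so a half turn about x gives the same grasp; the last joint's range is limited). The gripper opens to 94 mm and grips with 3 to 60 N. Pads are 16 mm wide; open, the fingers measure 119 mm over their backs; the gripper's body (75 mm by 177 mm) begins 78 mm behind the grasp point.
Start: joints at [-1.41, 0.087, 1.371, -0, 1.684, -0.103], TCP at [0.143, -0.531, 0.206] pointing down, gripper open.
Joint ranges: [-3.1, 3.1], [-0.76, 2.03], [0.27, 2.55], [-1.08, 4.22], [0.17, 2.65], [-2.57, 2.57]. Speed limits (rad/s): [2.79, 2.79, 3.14, 3.14, 3.14, 3.14].

### API

Orientations are given as [roll, pitch, yaw] about the fixed x, y, z axes, in that order (R = Rz(yaw) Ry(pitch) Rx(roll)).
In Python, from bench import robot gives the robot as it stands.
- The arm moves only by the tool carry_out, never from a script. Its argument "targets" is a list of rows, each a list of 5 numbers: the closure, from 0 (fully open) to 1 (shut), then the shift along the tool's x, y, z in cm, then the turn about the tool's x in degrees. In form: [[fingers, tx, ty, tz, turn], ...]. A call has 1 to 20 rows; each row shifts and turns the commanded pose from where the row before left it, along the tool's axes as they then stand; what a row does not reach is not made up. A row lasts 1/10 s, in which the tool goes at most 50 mm and 8.59 degrees, less where a joint would pass 70% of its speed; a pose out of reach is approached as far as the arm can. A call is refused whole if a number of a shift passes 5 or a number of a turn 8.59, either way. A call with a gripper value outside its range is refused whole. The fingers move at their own pace and stop on an object; the grip force is fixed at half the most. Time passes only in rows, so rows that do not move let the fingers close. It gives the time, the measured TCP pose, the force and the opening at its end, in the units of the state.
- robot.get_obs(): the state, without advancing time (a new reading comes with each control period).
- robot.snapshot(name): name is "scene" or "top"; returns a dict with "image" (420x560x3 uint8, red, green, blue), "camera_matrix" (3x3 intrinsics, pixels), "pose" (4x4, takes a point from camera to world coordinates). Camera axes: x right, y up, looking along -z (the intrinsics and any distortion apply to the point x, -y, -z); pixel columns grow to the right and rows downward; lengths in m; the calibration is good to about 2 mm. A picture is of the moment at which its call begins. There is no depth.
- robot.close_job(): hands the job in, once; it reports no verdict.
The state is a dict: "time": time; "joint_positions": joint angles; "qvel": joint speeds; "joint_torque": joint torques, N m; "tool_pos": TCP position; "ee_rot": TCP orientation; "wrist_force": force on the tool from outside, world axes, zero at the start; "wrist_torque": the same for the moment, N m; "width": finger opening in m.
Only numpy, scipy, OpenCV 4.12 (cv2) and the standard library are available. Lean on these libraries where they do the work, as an engineer would, in place of code of your own. Each camera call takes 0.05 s, during which the arm holds its last target. There are 200 camera calls.

## Working session

There is one attempt and no reset: what is moved stays moved. The work goes in short steps, Python scripts to look and compute and a tool call to move; the robot and the scene stay as the last step left them, time stands still between calls to the robot, and variables do not carry over. Pictures are saved under pics/ and viewed, about 8 in all and at most 12, crops included, and the job is handed in when it is done.

Besides the shell and the picture viewer there is one more tool, called by a JSON object that holds its "op" and its "data". carry_out: Moves the arm, as the interface text tells. Its arguments: {"type":"object","properties":{"targets":{"type":"array","items":{"type":"array","items":{"type":"number"}}}},"required":["targets"]}

```bash
mkdir -p pics; ls
python3 - <<'E'
from bench import robot
import cv2,numpy as np
np.set_printoptions(precision=4,suppress=True)
for n in("scene","top"):
    s=robot.snapshot(n);cv2.imwrite(f"pics/{n}0.png",s["image"][:,:,::-1]);print(n,s["camera_matrix"],s["pose"],[k for k in s])
o=robot.get_obs();print(o["tool_pos"],o["ee_rot"],o["wrist_force"],o["width"],o["time"])
E
```

```text
pics
scene [[408.7045   0.     284.0564]
 [  0.     408.7045 215.1045]
 [  0.       0.       1.    ]] [[-0.7687 -0.5101  0.3859  1.0183]
 [ 0.6396 -0.623   0.4503  0.544 ]
 [ 0.0107  0.593   0.8052  1.0248]
 [ 0.      0.      0.      1.    ]] ['image', 'camera_matrix', 'pose']
top [[514.5168   0.     276.8276]
 [  0.     514.5168 210.7582]
 [  0.       0.       1.    ]] [[-0.0082  0.9983 -0.0574  0.4843]
 [-1.     -0.008   0.004   0.0661]
 [ 0.0035  0.0575  0.9983  1.7159]
 [ 0.      0.      0.      1.    ]] ['image', 'camera_matrix', 'pose']
[ 0.1433 -0.5305  0.2044] [-1.6807  1.5688  1.7246] [ 0.3738 -0.2542 -0.3525] 0.09410897264343625 0.1
```

View pics/scene0.png

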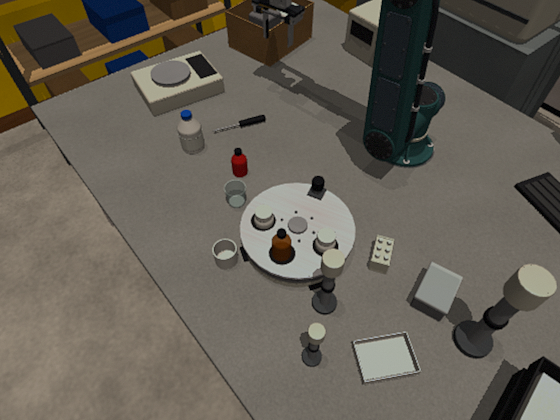

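View pics/top0.png

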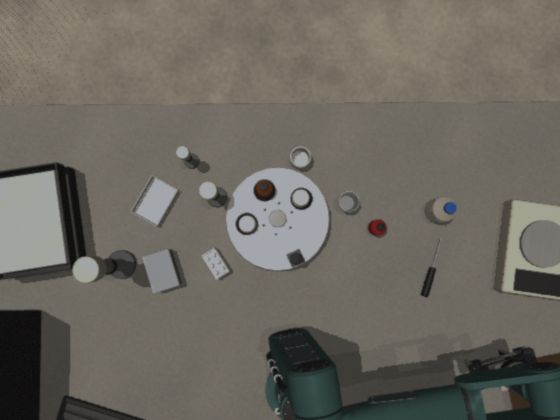

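Top view: robot at the bottom, so image up = +x and left = +y. Lookalikes:
- Masts: (212,190) beside the disc, a small one at (185,155), and a big one at (120,265).
- Bottles: amber at (263,189), red at (377,228), reagent at (443,210).
- Knob: (295,256) on its lug.

The mast beside the disc and the amber bottle fit the description. I'll check that choice in a close crop.

```bash
cat > h.py <<'E'
import numpy as np,cv2
def ray(s,u,v):
    K,T=s["camera_matrix"],s["pose"];d=np.linalg.inv(K)@[u,v,1];return T[:3,3],T[:3,:3]@(d*[1,-1,-1])
def atz(s,u,v,z):
    o,d=ray(s,u,v);return o+d*(z-o[2])/d[2]
def tri(a,pa,b,pb):
    o1,d1=ray(a,*pa);o2,d2=ray(b,*pb);t=np.linalg.lstsq(np.c_[d1,-d2],o2-o1,rcond=None)[0]
    p,q=o1+d1*t[0],o2+d2*t[1];return (p+q)/2,np.linalg.norm(p-q)
def proj(s,p):
    T=s["pose"];c=T[:3,:3].T@(np.array(p)-T[:3,3]);c=c*[1,-1,-1];q=s["camera_matrix"]@c;return q[:2]/q[2]
E
python3 - <<'E'
from bench import robot
from h import *
np.set_printoptions(precision=4,suppress=True)
a=robot.snapshot("top");b=robot.snapshot("scene")
np.save("pics/a.npy",a);np.save("pics/b.npy",b)
def crop(s,x0,y0,w,h,k):return cv2.resize(s["image"][y0:y0+h,x0:x0+w,::-1],None,fx=k,fy=k,interpolation=cv2.INTER_CUBIC)
# top crop 140..  x 190-340,y 140-280 x4 ; scene crop
c1=crop(a,190,142,150,140,4)[:, :600]; cv2.imwrite("pics/c1.png",c1)
cv2.imwrite("pics/c2.png",crop(b,230,165,140,150,4))
# disc ellipse in top
g=cv2.cvtColor(a["image"],cv2.COLOR_RGB2GRAY)
m=(g>135).astype(np.uint8);m=cv2.morphologyEx(m,cv2.MORPH_OPEN,np.ones((3,3)))
cs,_=cv2.findContours(m,cv2.RETR_EXTERNAL,cv2.CHAIN_APPROX_NONE)
c=max((c for c in cs if cv2.pointPolygonTest(cv2.convexHull(c),(278,225),False)>0),key=cv2.contourArea)
e=cv2.fitEllipse(cv2.convexHull(c));print(e);ctr=atz(a,*e[0],.07);print("axis",ctr,"dia",e[1][0]*1.65/514)
print("knob tri",tri(a,(295,256),b,(318,183)),"atz",atz(a,295,256,.128))
print("mast foot",tri(a,(220,198),b,(325,302)),"hub",tri(a,(278,218),b,(298,225)))
E
```

```text
((276.8957214355469, 218.41403198242188), (101.90486145019531, 102.08638763427734), 54.949275970458984)
axis [0.5544 0.0595 0.07  ] dia 0.3271265007642456
knob tri (array([0.4333, 0.0069, 0.1166]), np.float64(0.006402410493565588)) atz [0.4358 0.005  0.128 ]
mast foot (array([ 0.625 ,  0.2553, -0.0172]), np.float64(0.01171766523854104)) hub (array([0.5534, 0.0584, 0.0676]), np.float64(0.006893273011974817))
```

View pics/c1.png

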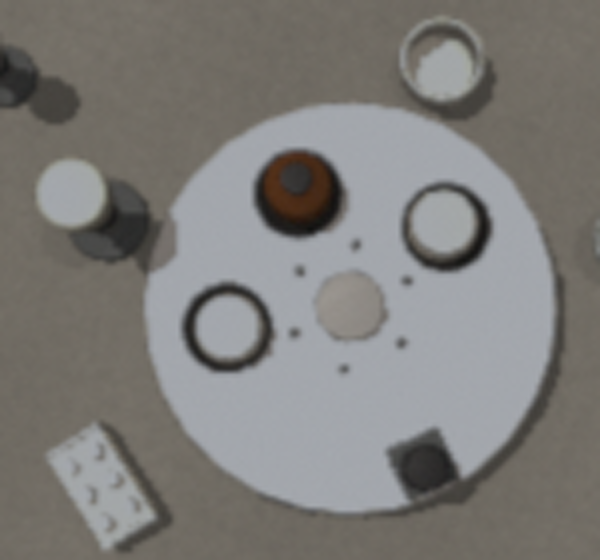

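View pics/c2.png

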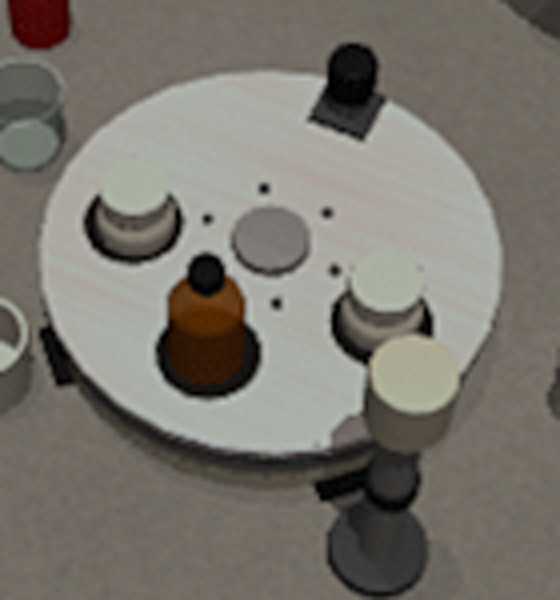

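Run:
```python
from bench import robot
from h import *
from scipy.spatial.transform import Rotation as Ro
np.set_printoptions(precision=4,suppress=True)
a=np.load("pics/a.npy",allow_pickle=True).item();b=np.load("pics/b.npy",allow_pickle=True).item()
A=lambda x,y:(190+x/4-.4,142+y/4-.4);B=lambda x,y:(230+x/4-.4,165+y/4-.4)
hub=tri(a,A(350,305),b,B(271,239));print("hub",hub)
k=tri(a,A(428,467),b,B(354,60));print("knob top",k, atz(a,*A(428,467),.128))
bt=tri(a,A(296,179),b,B(207,268));print("cap top",bt,atz(a,*A(296,179),.175))
for z in (0.128,.118): print(atz(b,*B(354,60),z))
j=[tri(a,A(445,222),b,B(136,185)),tri(a,A(228,326),b,B(387,280))];print("jars",j)
m=tri(a,A(112,222),b,B(378,545));print("mast",m, tri(a,A(72,193),b,B(415,370)))
c=np.array([.5544,.0595])
for n,p in(("knob",k[0]),("bott",bt[0]),("mast",m[0])):
    d=p[:2]-c;print(n,np.hypot(*d),np.degrees(np.arctan2(d[1],d[0])))
jj=j[1][0][:2]-j[0][0][:2];print("jarline-90",np.degrees(np.arctan2(jj[1],jj[0]))-90)
o=robot.get_obs();R=Ro.from_euler("xyz",o["ee_rot"]).as_matrix();print(R,o["joint_positions"],o["tool_pos"],o["time"])
```

```text
hub (array([0.555 , 0.0599, 0.0735]), np.float64(0.0030784174065472086))
knob top (array([0.4269, 0.0014, 0.122 ]), np.float64(0.004183418745690844)) [0.4285 0.0001 0.128 ]
cap top (array([0.6468, 0.0999, 0.1684]), np.float64(0.0018017749124810737)) [0.6468 0.0991 0.175 ]
[0.4295 0.0066 0.128 ]
[0.4229 0.0006 0.118 ]
jars [(array([ 0.6173, -0.0146,  0.1133]), np.float64(0.003539941050011227)), (array([0.5375, 0.1554, 0.1153]), np.float64(0.0036412374512096632))]
mast (array([ 0.6288,  0.2587, -0.0001]), np.float64(0.004633722238677962)) (array([0.6305, 0.2608, 0.2357]), np.float64(0.003208188111907112))
knob 0.1400828897483832 -155.5039314507206
bott 0.10085176209644141 23.592364242966372
mast 0.21264611800926056 69.5086992298658
jarline-90 25.168212494170945
[[-0.0002  0.2607 -0.9654]
 [ 0.0013 -0.9654 -0.2607]
 [-1.     -0.0014 -0.0001]] [-1.4101  0.0877  1.3717 -0.      1.6836 -0.1031] [ 0.1433 -0.5307  0.2047] 0.2
```

Both views agree. Axis is (0.5545, 0.060), knob at (0.4275, 0.001) with radius 140 mm, and carousel yaw is about 24.6°. The mast is 213 mm out at +45° and about 0.236 m tall, so it's the right one, and the turn is counter-clockwise. Next I'll hover over the knob with the jaws tangential.

{"op": "carry_out", "data": {"targets": [[0,0,0,0,-4.7],[0,0,0,0,-4.7],[0,0,-2.44,-3.19,0],[0,0,-2.44,-3.19,0],[0,0,-2.44,-3.19,0],[0,0,-2.44,-3.19,0],[0,0,-2.44,-3.19,0],[0,0,-2.44,-3.19,0],[0,0,-2.44,-3.19,0],[0,0,-2.44,-3.19,0],[0,0,-2.44,-3.19,0],[0,0,-2.44,-3.19,0],[0,0,-2.44,-3.19,0],[0,0,-2.44,-3.19,0],[0,0,-2.44,-3.19,0],[0,0,-2.44,-3.19,0],[0,0,-2.44,-3.19,0],[0,0,0,0,0],[0,0,0,0,0]]}}

```text
time: 2.1
tool_pos: [0.4267, 0.001, 0.2051]
ee_rot: [0.059, 1.569, -2.653]
wrist_force: [-1.6, -0.7, -0.6]
width: 0.094
```

{"op": "carry_out", "data": {"targets": [[0,3,0,0,0],[0,3,0,0,0],[0,2.5,0,0,0],[0,1.5,0,0,0],[0,1.3,0,0,0],[0,0,0,0,0],[0,0,0,0,0]]}}

```text
time: 2.8
tool_pos: [0.427, -0.0002, 0.093]
ee_rot: [2.205, 1.57, -0.51]
wrist_force: [-0.2, -0.7, -0.5]
width: 0.0941
```

Run:
```python
from bench import robot
from h import *
b=robot.snapshot("scene");o=robot.get_obs();print(o["tool_pos"],o["wrist_force"],proj(b,[.4275,.001,.11]))
cv2.imwrite("pics/d1.png",cv2.resize(b["image"][110:260,220:420,::-1],None,fx=4,fy=4,interpolation=cv2.INTER_CUBIC))
```

```text
[ 4.27560096e-01 -6.79686314e-05  9.35237104e-02] [-0.80520501 -0.48407157  1.02948998] [316.84113992 182.22321362]
```

View pics/d1.png

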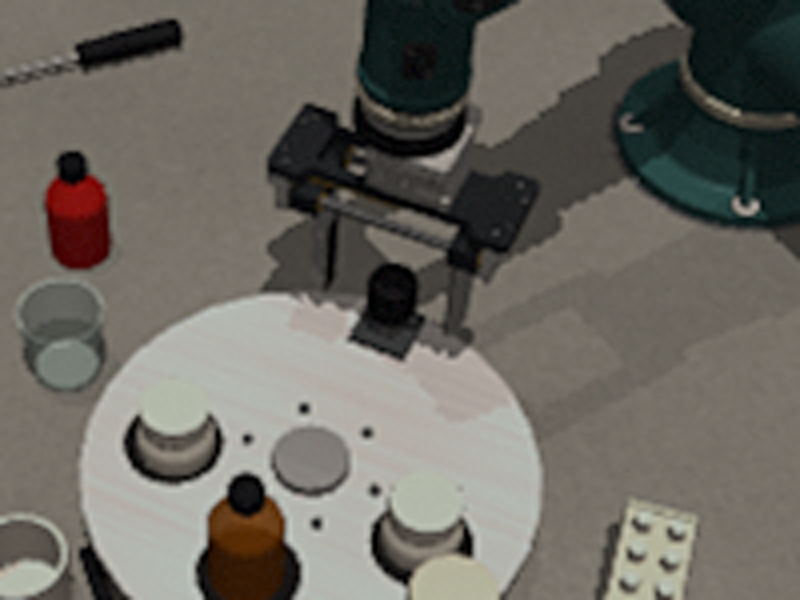

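The knob (crop 392,293) stands between the two fingers (330,250 and 460,300), roughly centred and clear of the lug. I'll close on it.

{"op": "carry_out", "data": {"targets": [[0.5,0,0,0,0],[0.7,0,0,0,0],[0.7,0,0,0,0],[0.7,0,0,0,0],[0.7,0,0,0,0],[0.7,0,0,0,0],[0.7,0,0,0,0]]}}

```text
time: 3.55
tool_pos: [0.4269, 0.0006, 0.0924]
ee_rot: [-0.971, 1.571, 2.599]
wrist_force: [-1.2, 1.3, 0.9]
width: 0.0414
```

{"op": "carry_out", "data": {"targets": [[0.8,0,0,0,0],[0.8,0,0,0,0],[0.8,0,0,0,0],[0.8,0,0,0,0]]}}

```text
time: 3.95
tool_pos: [0.4264, 0.0011, 0.0924]
ee_rot: [-1.199, 1.569, 2.371]
wrist_force: [-4.0, 3.8, 1.3]
width: 0.0357
```

Gripped at 35.7 mm wide. Lifting 14.5 mm.

{"op": "carry_out", "data": {"targets": [[0.8,-0.4,0,0,0],[0.8,-0.4,0,0,0],[0.8,-0.4,0,0,0],[0.8,-0.25,0,0,0],[0.8,0,0,0,0],[0.8,0,0,0,0],[0.8,0,0,0,0]]}}

```text
time: 4.65
tool_pos: [0.4266, 0.0006, 0.1065]
ee_rot: [-0.575, 1.57, 2.995]
wrist_force: [0.7, 3.8, -11.1]
width: 0.0356
```

Lifted 14 mm with 11 N of pull, as expected. Now I'll carry the knob round the arc, 24° counter-clockwise.

{"op": "carry_out", "data": {"targets": [[0.8,0,0.244,0,-1],[0.8,0,0.244,0,-1],[0.8,0,0.49,-0.01,-2],[0.8,0,0.49,-0.01,-2],[0.8,0,0.49,-0.01,-2],[0.8,0,0.49,-0.01,-2],[0.8,0,0.49,-0.01,-2],[0.8,0,0.49,-0.01,-2],[0.8,0,0.49,-0.01,-2],[0.8,0,0.49,-0.01,-2],[0.8,0,0.49,-0.01,-2],[0.8,0,0.49,-0.01,-2],[0.8,0,0.244,0,-1],[0.8,0,0.244,0,-1],[0.8,0,0,0,0],[0.8,0,0,0,0]]}}

```text
time: 6.25
tool_pos: [0.4623, -0.0464, 0.107]
ee_rot: [2.163, 1.57, -0.131]
wrist_force: [3.4, 3.5, -11.1]
width: 0.0356
```

```bash
cat > ang.py <<'E'
from bench import robot
from h import *
from scipy.spatial.transform import Rotation as Ro
o=robot.get_obs();c=np.array([.5545,.0597]);p=o["tool_pos"];d=p[:2]-c
R=Ro.from_euler("xyz",o["ee_rot"]).as_matrix()
print("knob r",np.hypot(*d).round(4),"turned deg",(np.degrees(np.arctan2(d[1],d[0]))+155.2).round(2),"tool y deg",np.degrees(np.arctan2(R[1,1],R[0,1])).round(2)+65.5,"F tool",(R.T@o["wrist_force"]).round(1),"z",p[2].round(4),"w",round(o["width"],4))
E
python3 ang.py
```

```text
knob r 0.1406 turned deg 24.23 tool y deg 24.03 F tool [11.1  0.2 -4.8] z 0.107 w 0.0356
```

24° reached, lift held. Now I'll lower the pin onto the track and ease the fingers into a loose cage.

{"op": "carry_out", "data": {"targets": [[0.8,0.2,0,0,0],[0.8,0.2,0,0,0],[0.8,0.05,0,0,0],[0.57,0,0,0,0],[0.57,0,0,0,0],[0.57,0,0,0,0],[0.57,0.2,0,0,0],[0.57,0.2,0,0,0]]}}

```text
time: 7.05
tool_pos: [0.462, -0.0467, 0.099]
ee_rot: [1.643, 1.569, -0.652]
wrist_force: [-0.6, 0.9, 0.1]
width: 0.0403
```

```bash
python3 ang.py
```

```text
knob r 0.141 turned deg 24.18 tool y deg 24.009999999999998 F tool [-0.1 -1.1 -0.3] z 0.099 w 0.0403
```

{"op": "carry_out", "data": {"targets": [[0.57,0,0.244,0,-1],[0.57,0,0.244,0,-1],[0.57,0,0.244,0,-1],[0.57,0,0.244,0,-1],[0.57,0,0.244,0,-1],[0.57,0,0.244,0,-1],[0.57,0,0.244,0,-1],[0.57,0,0.244,0,-1],[0.57,0,0.244,0,-1],[0.57,0,0.244,0,-1],[0.57,0,0.244,0,-1]]}}

```text
time: 8.15
tool_pos: [0.4834, -0.0622, 0.0984]
ee_rot: [-2.265, 1.57, 1.917]
wrist_force: [-1.8, 3.9, 0.4]
width: 0.04
```

```bash
python3 ang.py
```

```text
knob r 0.1411 turned deg 34.94 tool y deg 35.1 F tool [-0.4 -3.5 -2.4] z 0.0984 w 0.04
```

The 3.5 N of drag shows the cage is pushing the knob. Feeling for the slot slowly from here.

{"op": "carry_out", "data": {"targets": [[0.57,0,0.122,0,-0.5],[0.57,0,0.122,0,-0.5],[0.57,0,0.122,0,-0.5],[0.57,0,0.122,0,-0.5],[0.57,0,0.122,0,-0.5]]}}

```text
time: 8.65
tool_pos: [0.4885, -0.0652, 0.0982]
ee_rot: [-1.261, 1.57, 2.963]
wrist_force: [-1.7, 3.4, -0.7]
width: 0.0404
```

```bash
python3 ang.py
```

```text
knob r 0.1413 turned deg 37.33 tool y deg 37.56 F tool [ 0.7 -3.1 -2.1] z 0.0982 w 0.0404
```

{"op": "carry_out", "data": {"targets": [[0.57,0,0.122,0,-0.5],[0.57,0,0.122,0,-0.5],[0.57,0,0.122,0,-0.5],[0.57,0,0.122,0,-0.5],[0.57,0,0.122,0,-0.5]]}}

```text
time: 9.15
tool_pos: [0.494, -0.0682, 0.0983]
ee_rot: [-0.376, 1.57, -2.391]
wrist_force: [-2.5, 2.0, -1.3]
width: 0.0405
```

```bash
python3 ang.py
```

```text
knob r 0.1415 turned deg 39.87 tool y deg 40.05 F tool [ 1.3 -3.2 -0.7] z 0.0983 w 0.0405
```

{"op": "carry_out", "data": {"targets": [[0.57,0,0.122,0,-0.5],[0.57,0,0.122,0,-0.5],[0.57,0,0.122,0,-0.5],[0.57,0,0.122,0,-0.5],[0.57,0,0.122,0,-0.5]]}}

```text
time: 9.65
tool_pos: [0.4995, -0.0706, 0.0983]
ee_rot: [-0.779, 1.57, -2.75]
wrist_force: [-1.1, 2.5, -1.8]
width: 0.0405
```

```bash
python3 ang.py
```

```text
knob r 0.1414 turned deg 42.32 tool y deg 42.56 F tool [ 1.8 -2.  -1.9] z 0.0983 w 0.0405
```

{"op": "carry_out", "data": {"targets": [[0.57,0,0.122,0,-0.5],[0.57,0,0.122,0,-0.5],[0.57,0,0.122,0,-0.5],[0.57,0,0.122,0,-0.5],[0.57,0,0.122,0,-0.5]]}}

```text
time: 10.15
tool_pos: [0.5058, -0.0733, 0.0986]
ee_rot: [1.176, 1.569, -0.752]
wrist_force: [0.2, 0.8, -0.1]
width: 0.0403
```

```bash
python3 ang.py
```

```text
knob r 0.1417 turned deg 45.08 tool y deg 45.05 F tool [ 0.1 -0.1 -0.8] z 0.0986 w 0.0403
```

Force fell to zero, so the knob may have moved a bit within the cage. I'll push a little more.

{"op": "carry_out", "data": {"targets": [[0.57,0,0.122,0,-0.5],[0.57,0,0.122,0,-0.5],[0.57,0,0.122,0,-0.5]]}}

```text
time: 10.45
tool_pos: [0.5094, -0.0746, 0.0992]
ee_rot: [1.366, 1.569, -0.535]
wrist_force: [-1.0, -0.0, 1.4]
width: 0.0402
```

```bash
python3 ang.py
```

```text
knob r 0.1417 turned deg 46.63 tool y deg 46.54 F tool [-1.4 -0.9  0.3] z 0.0992 w 0.0402
```

{"op": "carry_out", "data": {"targets": [[0.57,0,0.1,0,-0.4],[0.57,0,0.1,0,-0.4],[0.57,0,0,0,0]]}}

```text
time: 10.75
tool_pos: [0.511, -0.0749, 0.0987]
ee_rot: [1.543, 1.57, -0.345]
wrist_force: [0.1, -1.0, 0.5]
width: 0.0404
```

```bash
python3 ang.py
python3 - <<'E'
from bench import robot
from h import *
b=robot.snapshot("scene");c=np.array([.5545,.0597])
# candidate knob-mid projections
for t in(40,43,46):
    w=np.radians(204.6+t);q=c+.14*np.array([np.cos(w),np.sin(w)])
    print(t,[((proj(b,[*q,z])-[240,120])*5).round() for z in(.128,.1375)])
cv2.imwrite("pics/e1.png",cv2.resize(b["image"][120:240,240:400,::-1],None,fx=5,fy=5,interpolation=cv2.INTER_CUBIC))
E
```

```text
knob r 0.1414 turned deg 47.3 tool y deg 47.32 F tool [-0.5  0.4  0.9] z 0.0987 w 0.0404
40 [array([224., 278.]), array([225., 267.])]
43 [array([212., 280.]), array([212., 269.])]
46 [array([200., 283.]), array([201., 272.])]
```

View pics/e1.png

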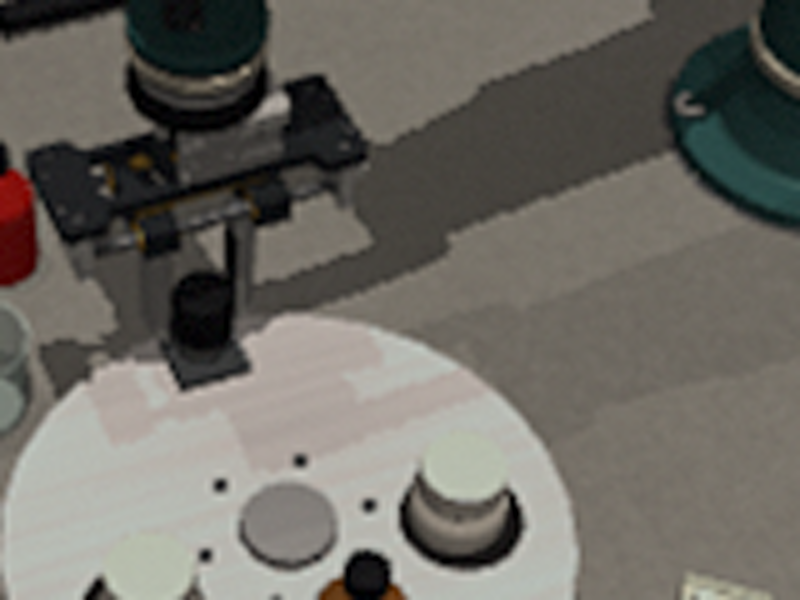

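The knob top at (205,285) matches the home height (predicted about 204,282 at 45°), so the pin appears to have dropped. I'll check the lock by pushing on it.

{"op": "carry_out", "data": {"targets": [[0.57,0,0.1,0,-0.4],[0.57,0,0.1,0,-0.4],[0.57,0,0.1,0,-0.4],[0.57,0,0,0,0]]}}

```text
time: 11.2
tool_pos: [0.5133, -0.0755, 0.0984]
ee_rot: [-1.61, 1.57, 2.806]
wrist_force: [-1.3, 0.0, 0.3]
width: 0.0408
```

```bash
python3 ang.py
```

```text
knob r 0.1414 turned deg 48.26 tool y deg 48.53 F tool [-0.3 -1.2  0.3] z 0.0984 w 0.0408
```

{"op": "carry_out", "data": {"targets": [[0.57,0,0.1,0,-0.4],[0.57,0,0.1,0,-0.4],[0.57,0,0.1,0,-0.4],[0.57,0,0,0,0],[0.57,0,0,0,0]]}}

```text
time: 11.7
tool_pos: [0.5138, -0.0753, 0.0982]
ee_rot: [-1.672, 1.564, 2.766]
wrist_force: [-8.5, 4.1, 4.8]
width: 0.0404
```

```bash
python3 ang.py
```

```text
knob r 0.141 turned deg 48.41 tool y deg 49.75 F tool [-4.8 -9.3 -1.7] z 0.0982 w 0.0404
```

Locked: the tool stops at 9.3 N, three times the drag. Now centre the cage, open, and retreat straight up.

{"op": "carry_out", "data": {"targets": [[0.57,0,-0.3,0,0],[0.57,0,-0.25,0,0],[0.3,0,0,0,0],[0,0,0,0,0],[0,0,0,0,0],[0,0,0,0,0],[0,0,0,0,0],[0,0,0,0,0],[0,-1,0,0,0],[0,-2,0,0,0],[0,-3,0,0,0],[0,-3,0,0,0],[0,-3,0,0,0],[0,0,3,4,0],[0,0,3,4,0],[0,0,3,4,0],[0,0,0,0,0],[0,0,0,0,0]]}}

```text
time: 13.5
tool_pos: [0.5648, -0.2158, 0.2182]
ee_rot: [-2.052, 1.569, 2.383]
wrist_force: [-0.0, 0.2, 0.2]
width: 0.0939
```

```bash
python3 ang.py
python3 - <<'E'
from bench import robot
from h import *
b=robot.snapshot("scene");a=robot.snapshot("top")
r=lambda s,x,y:cv2.resize(s["image"][y:y+150,x:x+130,::-1],None,fx=3,fy=3,interpolation=cv2.INTER_CUBIC)
c=np.array([.5545,.0597])
for t in(42,45,48):
    w=np.radians(204.6+t);q=c+.14*np.array([np.cos(w),np.sin(w)]);v=c-.1*np.array([np.cos(w),np.sin(w)])
    print(t,[((proj(b,[*q,z])-[235,160])*3).round() for z in(.128,.1375)],((proj(a,[*q,.128])-[205,145])*3).round(),((proj(a,[*v,.175])-[205,145])*3).round())
cv2.imwrite("pics/f1.png",np.hstack([r(b,235,160),r(a,205,145)]))
E
```

```text
knob r 0.2757 turned deg 67.35 tool y deg 49.61 F tool [-0.2 -0.1 -0.2] z 0.2182 w 0.0939
42 [array([145.,  48.]), array([145.,  41.])] [341. 271.] [124. 177.]
45 [array([138.,  49.]), array([138.,  43.])] [344. 264.] [122. 182.]
48 [array([131.,  51.]), array([131.,  45.])] [346. 257.] [120. 187.]
```

View pics/f1.png

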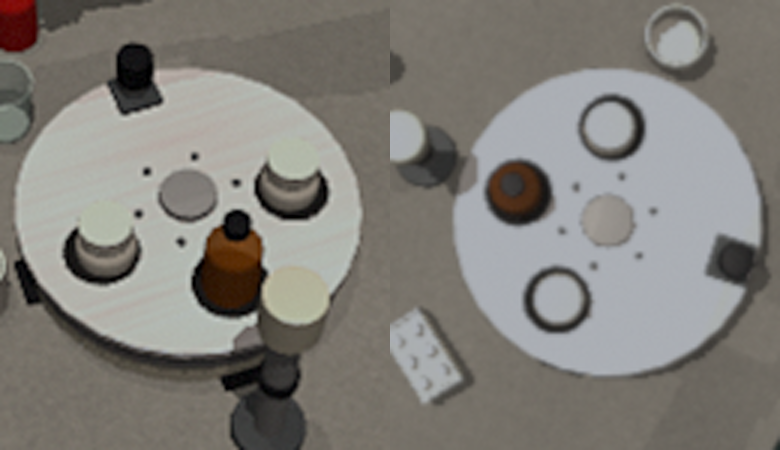

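The arm is clear of everything. The knob top is at (135,54) in the left crop; home at about 46° predicts row 50, riding on the track predicts row 44. So the pin is home, the bottle is beside the mast, and everything stands. Handing in.

```bash
python3 -c "
from bench import robot
print(robot.close_job())"
```

```text
the job is handed in; nothing more can be done
None
```

The job is handed in: the amber bottle now stands beside the mast, and the turntable appears locked in the next slot.

I gripped the plunger knob, pulled it up about 14 mm and swung the turntable 24° counter-clockwise. I then set the pin down on the track and pushed the knob slowly with the fingers loosely round it. The pin snapped in at about 46° (0.8 rad). It was all finished at about 13.5 s of the 45 s allowed.

**Last checks**
- **Lock:** pushing further, the tool stopped dead at 9.3 N, against about 3 N of drag while the pin was riding.
- **Plunger:** in the last picture the knob top sits at the home height, not the riding height. It reads a few mm low there, as it did in the measurement before the first move.
- **Bottle and jars:** all three stand upright on their seats, with the bottle beside the mast.
- **Bench:** in the part of the last picture I viewed, the rack and beaker showed no sign of being moved. The arm came near nothing else on the bench, but I did not re-measure the other items.
- **Robot:** the gripper is open, clear of everything, and reads no contact force.

**Doubtful reading:** the push force fell to zero between about 45° and 47°, where I expected steady drag. I took it that the knob had jumped ahead into the slot inside the loose fingers; the lock check and the picture then bore that out.

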